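# Close up the lens disinfection unit

### The job

Get the lens disinfection unit ready to run: stand the green drop bottle that is in the hood's way upright in the blue tray, and turn the lens rack down level onto its rest. Then turn the blue knob clockwise to its stop to lock the rack, and only after that push the amber hood shut until its catch clicks. Leave the round lens case, the tall amber bottle and the white swab box where they are.

Things in the scene. Friction and masses are not known exactly. Their poses are not given: they have to be found in the camera images.
- unit: white tabletop disinfection unit, fixed. Origin: centre of its underside on the table; x across it (away from the robot at yaw 0), y along it, z up. Coordinates called 'unit' (mm) are in this frame. Deck x -85..85, y -255..245, top z 15. Small post at x 0, y -22..-14, top z 70; the deck from there to the open hood's leading edge is the bare part of the hood's track
- bulkhead (a point): top centre of the grey wall at the unit's -y end, unit (0, -175, 96): 156 mm wide, 10 mm thick, fixed. Behind it (y -252..-182, x -40..40, top z 80) is the grey lock housing that carries the blue knob
- rack (a joint): angle (rad) of the lens rack about its axle. 0 = level on its rest (a stop), lenses up, tab pointing to unit +x; pi/2 = on edge, tab up; more = tab leaning to -x. Starts raised, 1.0 to 2.1. Stays where left by friction (1 N at the tab moves it): push the tab from the -x side over to +x, then down. Raised, it blocks the hood. If the knob is locked first it cannot come level
- rack_axle (a point): middle of the rack's axle, unit (0, -95, 62), axle along unit y; fixed. The rack is an aluminium plate 130 mm long (unit y -160..-30), 84 mm wide (42 mm to each side of the axle), 8 mm thick, six lenses on one face
- rack_tab (a point): middle of the outer edge of the rack's orange tab, 68 mm from the axle, at unit y -95; moves with the rack. The tab is 44 mm wide along the axle, 6 mm thick, and sticks out 26 mm from the plate's long edge
- lock (a joint): angle (rad) of the blue locking knob about its vertical axis; 0 = unlocked, grows clockwise seen from above to its stop at 1.4 (locked: a pin stands over the level rack's end). Starts at 0 to 0.3. Light friction, stays where left
- lock_grip (a point): point on the knob's axis at the height to grip, unit (0, -217, 117). The knob is an upright bar 42 mm long, 14 mm wide, top 7 mm above this point, on a disc 44 mm wide whose top is 23 mm below it. At joint value 0 the bar lies along unit x; it turns with the knob
- hood (a joint): opening (m) of the see-through amber hood along unit y: 0 = shut, 0.24 = fully open; it shuts towards -y. Friction about 1.5 N; over the last 25 mm the catch rubs and needs up to about 10 N more until it clicks 1 to 2 mm before the stop at 0. Shut it covers unit y -170..-5, more by the opening when open. 156 mm wide, flat top at z 96, open at its leading (-y) end and below
- hood_grip (a point): top centre of the black fin on the hood's top, unit (0, -35 + opening, 130), moves with the hood. The fin is 60 mm along unit x, 12 mm thick along y, 34 mm high; push it from its +y side or draw it. The hood's trailing end lies 30 mm behind the fin's middle
- catch (a joint): how far (m) the yellow spring catch is pressed aside: 0 = home; it starts at home, is pushed about 7 mm aside as the hood's steel striker pin passes, and springs home behind the pin with the click
- catch_tip (a point): tip of the yellow catch at home, unit (80, -111, 45), on the unit's +x side; it works by itself. Its grey housing is fixed at x 109..133, y -133..-77, up to z 59
- drops: green drop bottle, loose, upright on the deck (z 15) in the hood's track: cylinder 36 mm diameter, 70 mm high, with a white cap 20 mm diameter, 22 mm high on top; about 60 g. Origin: centre of its underside
- tray: shallow blue open tray, fixed on the table, 80 x 80 mm, rim 14 mm high, walls 4 mm, inner floor about 4 mm above the table. Turned by up to 0.5 rad. Origin: centre of its underside. Stands on the robot's side of the unit, left or right
- lens_case: bystander: round grey and white lens case, 70 mm diameter, 30 mm high, loose on the table. Origin: centre of its underside
- tall_bottle: bystander: tall amber bottle, 36 mm diameter, 95 mm high plus 22 mm black cap (117 in all), loose on the table on the robot's side of the unit. Origin: centre of its underside
- swab_box: bystander: white box of swabs 50 x 110 x 50 mm with a blue band and a grey slot on top, loose on the table behind the unit. Origin: centre of its underside
There are look-alikes about, which are no part of the job. What is meant by the tray is not brown or grey, and is the smaller of those in its own colour.

How it is judged:
By the outcome, as a careful person would: the job done as asked, in the order asked, and still so for the second after the job is handed in, with the robot touching nothing.
It also fails if it takes over 69 s, if anything falls off the work surface, if the arm or the gripper's body presses on something with over 40 N, if the wrist force passes 120 N, or if a joint passes its speed limit or range.

### The arm

A 6-joint arm with a two-finger parallel gripper is mounted at the origin on the work surface. World frame = base frame: x ahead of the robot, y to its left, z up, the work surface at z = 0. Lengths are in m, angles in rad, forces in N, time in s.
With the tool pointing down it reaches from about 0.4 to 0.825 m from the base axis. Payload 7 kg.
Tool frame: the origin (TCP) lies at the very end of the fingers, on their centre line; the grasp point (between the pads) lies 19 mm behind it; z points along the fingers, x is the direction in which the jaws open and shut, and the axes are right-handed (so a half turn about z gives the same grasp; the last joint's range is limited). The gripper opens to 88 mm and grips with 3 to 60 N. Pads are 19 mm wide; open, the fingers measure 130 mm over their backs; the gripper's body (78 mm by 193 mm) begins 47 mm behind the grasp point.
Start: joints at [1.57, 0.359, 0.012, 0, -1.224, -0.288], TCP at [0.192, 0.647, 0.189] pointing down, gripper open.
Joint ranges: [-3.07, 3.07], [-1.43, 2.12], [-1.02, 1.25], [-3.03, 1.67], [-3.05, -0], [-3.03, 3.03]. Speed limits (rad/s): [2.39, 2.39, 3.01, 3.14, 3.14, 3.14].

### API

Orientations are given as [roll, pitch, yaw] about the fixed x, y, z axes, in that order (R = Rz(yaw) Ry(pitch) Rx(roll)).
In Python, from station import telemetry, grab_frame, arm, regions_of, pinpoint gives the robot as it stands. The module is installed in compiled form; this text tells all that it offers.
- The arm moves only by the shell command python3 -m inch 'ROWS' [FORCE]. ROWS is text: rows parted by semicolons, each of 7 numbers parted by spaces: the opening, from 0 (shut) to 1 (fully open), then the shift along the world's x, y, z in cm, then the turn, a rotation vector about the world's x, y, z in degrees. A call has 1 to 12 rows; each row is the pose to reach, as a shift and turn from the pose measured when the call began; what a row does not reach only later rows make up. A row lasts 1/8 s, in which the tool goes at most 62.5 mm and 10.7 degrees, less where a joint would pass 70% of its speed; a pose out of reach is approached as far as the arm can. A call with a gripper value outside its range is refused whole. The fingers move at their own pace and stop on an object; FORCE is the grip in N (left out, the last holds). Time passes only in rows, so rows that repeat a pose let the fingers close. It gives the time, the measured TCP pose, the force and the opening at its end, in the units of the state.
- telemetry.get_state(): the state, without advancing time (a new reading comes with each control period).
- grab_frame(name): name is "side" or "top"; returns a dict with "pixels" (384x512x3 uint8, red, green, blue), "fx", "fy", "cx", "cy" (pixels), "R" (3x3) and "t" (3): a world point X has camera coordinates R X + t. Camera axes: x right, y down, z forward; pixel columns grow to the right and rows downward; lengths in m; the calibration is good to about 2 mm. A picture is of the moment at which its call begins. There is no depth.
- arm.job_done(): hands the job in, once; it reports no verdict.
Trained networks look in the newest picture that a camera, given by its name, has taken for a name from the list of things; names that differ only in an ending like _2 or _b are one class to them, and where a whole thing is asked for, a point or a joint stands for the part that bears it (a point fixed in the world has none). Each returns a list of dicts, best first, with "p" (0 to 1); they miss things now and then, are a little off and sometimes report something else, mostly with a low value. They report only what shows in the picture. A call takes as long as a camera call. They do not tell look-alikes from the thing itself.
- regions_of(camera, name): "pixels" (384x512 bool, what is visible of it) and "bbox" ([left, top, right, bottom] in pixels, round what is visible of it).
- pinpoint(camera, name): "location" ([column, row] in pixels: a listed point, or the origin of a listed thing).
The state is a dict: "t": time; "q": joint angles; "qd": joint speeds; "joint_efforts": joint torques, N m; "eef_pos": TCP position; "ee_rot": TCP orientation; "force": force on the tool from outside, world axes, zero at the start; "moment": the same for the moment, N m; "width": finger opening in m.
Only numpy, scipy, OpenCV 4.12 (cv2) and the standard library are available. Lean on these libraries where they do the work, as an engineer would, in place of code of your own. Each camera call takes 0.05 s, during which the arm holds its last target. There are 200 camera calls.

## Working session

There is one attempt and no reset: what is moved stays moved. The work goes in short steps, Python scripts to look and compute and a shell command to move; the robot and the scene stay as the last step left them, time stands still between calls to the robot, and variables do not carry over. Pictures are saved under pics/ and viewed, about 8 in all and at most 12, crops included, and the job is handed in when it is done.

```bash
mkdir -p pics; cat > h.py <<'E'
import numpy as np, cv2
from station import telemetry, grab_frame, arm, regions_of, pinpoint
def ray(f,px):
    d=np.array([(px[0]-f['cx'])/f['fx'],(px[1]-f['cy'])/f['fy'],1.])
    R=np.array(f['R']);t=np.array(f['t']); return -R.T@t, R.T@d
def onz(f,px,z):
    c,d=ray(f,px); return c+d*(z-c[2])/d[2]
def proj(f,X):
    p=np.array(f['R'])@np.array(X)+np.array(f['t']); return np.array([f['fx']*p[0]/p[2]+f['cx'],f['fy']*p[1]/p[2]+f['cy']])
def tri(f1,p1,f2,p2):
    A=[];b=[]
    for f,p in((f1,p1),(f2,p2)):
        c,d=ray(f,p); d=d/np.linalg.norm(d); P=np.eye(3)-np.outer(d,d); A.append(P);b.append(P@c)
    return np.linalg.solve(A[0]+A[1],b[0]+b[1])
def save(f,n,box=None,s=1):
    im=f['pixels'][:,:,::-1]
    if box: im=im[box[1]:box[3],box[0]:box[2]]
    cv2.imwrite('pics/'+n,cv2.resize(np.ascontiguousarray(im),None,fx=s,fy=s,interpolation=cv2.INTER_CUBIC))
E
python3 - <<'E'
from h import *
np.set_printoptions(precision=3,suppress=True)
F={c:grab_frame(c) for c in('side','top')}
for c in F: save(F[c],c+'0.png',s=1.5); print(c,F[c]['fx'],-np.array(F[c]['R']).T@F[c]['t'])
for n in 'bulkhead rack_axle rack_tab lock_grip hood_grip catch_tip drops tray lens_case tall_bottle swab_box unit'.split():
    r={c:[x for x in pinpoint(c,n) if x['p']>.2][:3] for c in F}
    print(n,{c:[(np.round(x['location']).tolist(),round(x['p'],2)) for x in r[c]] for c in r}, tri(F['side'],r['side'][0]['location'],F['top'],r['top'][0]['location']) if r['side'] and r['top'] else '')
s=telemetry.get_state();print(s['eef_pos'],s['ee_rot'],s['width'],s['t'])
E
```

```text
side 376.4938256855406 [0.134 0.475 0.716]
top 460.1586403147885 [0.346 0.059 1.278]
bulkhead {'side': [([295.0, 127.0], 0.71)], 'top': [([347.0, 162.0], 0.66), ([314.0, 166.0], 0.41)]} [ 0.602 -0.153  0.093]
rack_axle {'side': [([272.0, 150.0], 0.68)], 'top': [([318.0, 168.0], 0.87)]} [ 0.599 -0.075  0.06 ]
rack_tab {'side': [([280.0, 135.0], 0.82)], 'top': [([317.0, 173.0], 0.7)]} [ 0.569 -0.065  0.136]
lock_grip {'side': [([310.0, 114.0], 0.74), ([254.0, 133.0], 0.26)], 'top': [([365.0, 160.0], 0.59)]} [ 0.597 -0.199  0.112]
hood_grip {'side': [([183.0, 194.0], 0.75)], 'top': [([207.0, 164.0], 0.87)]} [0.592 0.212 0.128]
catch_tip {'side': [([254.0, 139.0], 0.86), ([306.0, 112.0], 0.34)], 'top': [([318.0, 137.0], 0.77), ([280.0, 215.0], 0.58)]} [ 0.682 -0.085  0.044]
drops {'side': [([254.0, 193.0], 0.71), ([257.0, 138.0], 0.26)], 'top': [([277.0, 181.0], 0.69)]} [0.569 0.03  0.006]
tray {'side': [([303.0, 288.0], 0.96), ([246.0, 253.0], 0.88), ([241.0, 336.0], 0.68)], 'top': [([230.0, 221.0], 0.92), ([239.0, 273.0], 0.82), ([146.0, 198.0], 0.64)]} [ 0.392  0.141 -0.032]
lens_case {'side': [([320.0, 194.0], 0.59), ([295.0, 126.0], 0.36)], 'top': [([323.0, 220.0], 0.91)]} [ 0.457 -0.099 -0.014]
tall_bottle {'side': [([288.0, 218.0], 0.92), ([283.0, 133.0], 0.23)], 'top': [([279.0, 214.0], 0.68), ([319.0, 221.0], 0.42)]} [ 0.469  0.021 -0.01 ]
swab_box {'side': [([180.0, 181.0], 0.64), ([248.0, 190.0], 0.43)], 'top': [([241.0, 123.0], 0.88)]} [ 0.741  0.131 -0.008]
unit {'side': [([247.0, 189.0], 0.65)], 'top': [([279.0, 172.0], 0.83)]} [ 0.597  0.024 -0.008]
[0.192 0.647 0.189] [-3.142 -0.    -1.86 ] 0.08726849046106434 1.3
```

View pics/side0.png

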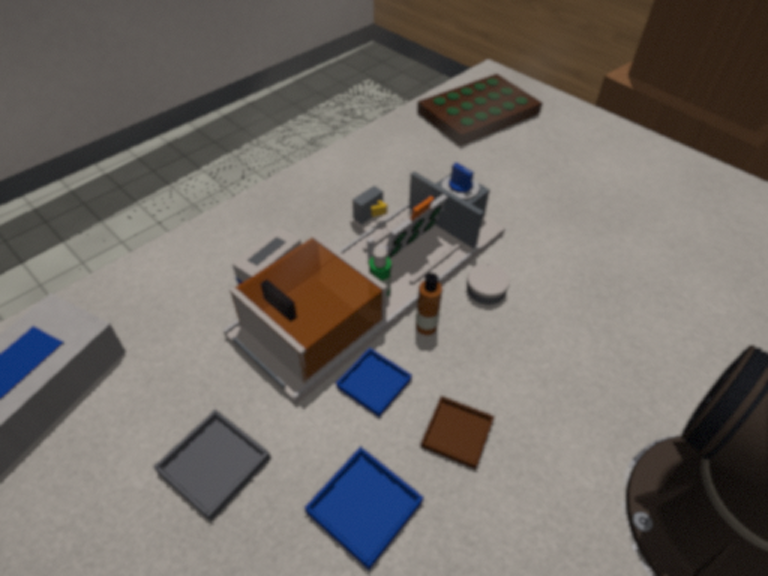

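View pics/top0.png

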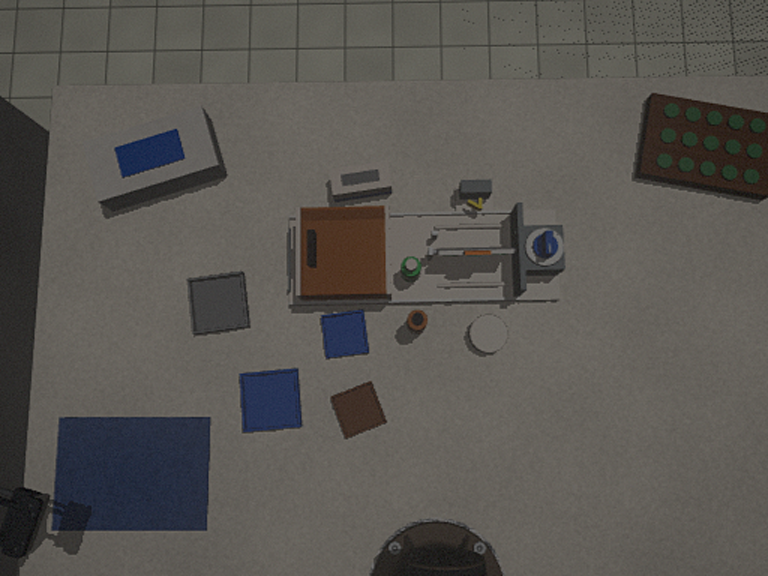

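The pictures show the unit with its hood open at the left. The green bottle is at top (273,178), with the rack on edge and its tab near (318,169). Blue tray candidates (top): small blue (230,222) and large blue (180,267). The brown one is at (239,273), the grey one at (146,201), and there is a blue mat at (88,315). I choose the small blue at (230,222). Green look-alikes: only the dots on the brown board at the far right. I'll fit the unit pose next and check with one crop.

```bash
cat > m.py <<'E'
from h import *
from scipy.optimize import least_squares
np.set_printoptions(precision=4,suppress=True)
F={c:grab_frame(c) for c in('side','top')}
def best(c,n,k=0): return np.array(pinpoint(c,n)[k]['location'])
U={'bulkhead':(0,-.175,.096),'rack_axle':(0,-.095,.062),'lock_grip':(0,-.217,.117),'catch_tip':(.08,-.111,.045),'hood_grip':(0,.205,.130),'unit':(0,0,0)}
obs=[(c,n,best(c,n)) for c in F for n in U]
def w(p,u): c,s=np.cos(p[2]),np.sin(p[2]); return np.array([p[0]+c*u[0]-s*u[1],p[1]+s*u[0]+c*u[1],u[2]])
def res(p): return np.concatenate([proj(F[c],w(p,U[n]))-o for c,n,o in obs])
r=least_squares(res,[.597,.02,0],loss='soft_l1')
print('unit',r.x); 
for (c,n,o),e in zip(obs,res(r.x).reshape(-1,2)): print(c,n,e.round(1))
def toU(X): d=np.array(X[:2])-r.x[:2]; c,s=np.cos(r.x[2]),np.sin(r.x[2]); return np.array([c*d[0]+s*d[1],-s*d[0]+c*d[1]])
for n,z in(('drops',.015),('tall_bottle',0),('lens_case',0),('swab_box',0)):
    for c in F: X=onz(F[c],best(c,n),z); print(n,c,X,toU(X)*1e3)
# drops by mask centroid (top): cylinder mid height
for c in F:
    m=regions_of(c,'drops')
    if m: print('dropsmask',c,m[0]['p'],m[0]['bbox'])
    for g in regions_of(c,'tray')[:5]:
        ys,xs=np.nonzero(g['pixels']); col=F[c]['pixels'][ys,xs].mean(0)
        rect=cv2.minAreaRect(np.array([onz(F[c],(a,b),.012)[:2]*1e3 for a,b in zip(xs,ys)],np.float32))
        print('tray',c,g['p'],col,rect)
t=tri(F['side'],best('side','rack_tab'),F['top'],best('top','rack_tab')); a=toU(t); print('tab',t,a*1e3,'angle',np.arctan2(t[2]-.062,a[0]))
im=np.vstack([cv2.resize(np.ascontiguousarray(F['top']['pixels'][110:250,190:390]),None,fx=2,fy=2,interpolation=cv2.INTER_CUBIC),cv2.resize(np.ascontiguousarray(F['side']['pixels'][90:290,130:330]),(400,300))])
cv2.imwrite('pics/c1.png',im[:,:,::-1])
E
python3 m.py
```

```text
Traceback (most recent call last):
  File "m.py", line 7, in <module>
    obs=[(c,n,best(c,n)) for c in F for n in U]
              ~~~~^^^^^
  File "m.py", line 5, in best
    def best(c,n,k=0): return np.array(pinpoint(c,n)[k]['location'])
                                       ~~~~~~~~~~~~~^^^
IndexError: list index out of range
```

```bash
sed -i 's/^def best.*/def best(c,n):\n    for i in range(4):\n        l=pinpoint(c,n)\n        if l: return np.array(l[0]["location"])\n        F[c]=grab_frame(c)\n    return np.array([np.nan]*2)/; s/^def w(/obs=[o for o in obs if o[2][0]==o[2][0]]\ndef w(/' m.py; python3 m.py
```

```text
unit [0.5945 0.0198 0.04  ]
side bulkhead [1.1 0.7]
side rack_axle [-2.2 -1.8]
side lock_grip [0.7 0.9]
side catch_tip [1.2 0.6]
side hood_grip [-2.2  1.1]
side unit [ 0.8 -1.2]
top bulkhead [ 1.4 -0.1]
top rack_axle [ 1.6 -0.8]
top lock_grip [ 3.3 -1.9]
top catch_tip [-0.7 -0.7]
top hood_grip [-5.6  0.1]
top unit [-65.1  11. ]
drops side [ 0.7079 -0.1152  0.015 ] [ 107.9472 -139.3892]
drops top [0.5607 0.0292 0.015 ] [-33.4286  10.7372]
tall_bottle side [0.452  0.1682 0.    ] [-136.3906  154.0274]
tall_bottle top [0.4701 0.0295 0.    ] [-123.9375   14.7133]
lens_case side [ 0.4613 -0.097   0.    ] [-137.7743 -111.4018]
lens_case top [ 0.4518 -0.0976  0.    ] [-147.2617 -111.6136]
swab_box side [0.7403 0.1341 0.    ] [150.304  108.3865]
swab_box top [0.7456 0.1276 0.    ] [155.2916 101.6747]
dropsmask side 0.87 [246.8, 165.1, 263.8, 192.5]
tray side 0.95 [79.0346 78.6187 81.9314] ((507.0951843261719, 399.4752197265625), (113.98939514160156, 107.10990142822266), 8.01146125793457)
tray side 0.77 [ 26.1667  58.1335 118.9213] ((330.2485656738281, 299.26190185546875), (110.26809692382812,
[... 456 characters left out ...]
6775894165)
dropsmask top 0.55 [270.0, 171.4, 280.4, 187.3]
tray top 0.95 [38.3177 49.3918 80.2488] ((332.0697937011719, 294.815673828125), (106.00691986083984, 105.66677856445312), 5.1887712478637695)
tray top 0.83 [38.3178 49.2664 80.8483] ((451.7210998535156, 161.45755004882812), (81.28036499023438, 79.90972137451172), 7.281820297241211)
tray top 0.8 [62.1458 61.3111 61.0556] ((508.8042297363281, 397.30755615234375), (108.85708618164062, 109.21704864501953), 8.19357681274414)
tray top 0.61 [62.4549 48.1137 40.2253] ((315.1845397949219, 136.46365356445312), (83.72328186035156, 82.59659576416016), 20.915678024291992)
tab [ 0.5784 -0.0731  0.1411] [-19.7378 -92.1297] angle 1.8154771880771263
```

View pics/c1.png

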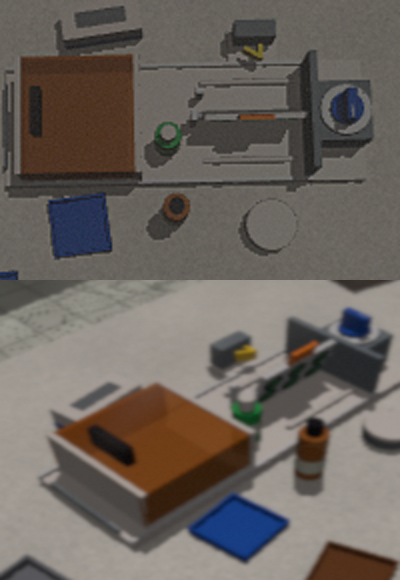

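The crop confirms the small blue tray at top (230,222), about 80 mm square. The green bottle's cap is at top (274,176), the tall bottle's cap at (278,213), and the rack is on edge. I'll refine the fit once with the hood opening left free.

```bash
cat > m2.py <<'E'
from h import *
from scipy.optimize import least_squares
np.set_printoptions(precision=4,suppress=True)
U={'bulkhead':(0,-.175,.096),'rack_axle':(0,-.095,.062),'lock_grip':(0,-.217,.117),'catch_tip':(.08,-.111,.045),'hood_grip':(0,-.035,.130)}
obs=[];tabs={'side':[],'top':[]}
for k in range(3):
    F={c:grab_frame(c) for c in('side','top')}
    for c in F:
        for n in U:
            l=pinpoint(c,n)
            if l and l[0]['p']>.4: obs.append((c,n,np.array(l[0]['location'])))
        l=pinpoint(c,'rack_tab'); 
        if l: tabs[c].append(l[0]['location'])
def w(p,u,op=0): c,s=np.cos(p[2]),np.sin(p[2]); y=u[1]+op; return np.array([p[0]+c*u[0]-s*y,p[1]+s*u[0]+c*y,u[2]])
def res(p): return np.concatenate([proj(F[c],w(p,U[n],p[3] if n=='hood_grip' else 0))-o for c,n,o in obs])
r=least_squares(res,[.597,.02,0.02,.24],loss='soft_l1');p=r.x
print('unit,open',p,r.cost,len(obs))
for (c,n,o),e in list(zip(obs,res(p).reshape(-1,2)))[::2]: print(c,n,e.round(1))
def toU(X): d=np.array(X[:2])-p[:2]; c,s=np.cos(p[2]),np.sin(p[2]); return np.array([c*d[0]+s*d[1],-s*d[0]+c*d[1]])*1e3
X=tri(F['side'],(253,167),F['top'],(274,176.5));print('cap',X,toU(X), onz(F['top'],(274,176.5),.107))
print('tallcap',onz(F['top'],(278.5,213.5),.117))
def rt(q): return np.concatenate([proj(F[c],w(p,(.068*np.cos(q[0]),-.095,.062+.068*np.sin(q[0]))))-np.median(tabs[c],0) for c in tabs])
q=least_squares(rt,[1.6]);print('rack',q.x,rt(q.x),tabs)
for n,u in(('tab',(.068*np.cos(q.x[0]),-.095,.062+.068*np.sin(q.x[0]))),('axle',U['rack_axle']),('lock',U['lock_grip'])): print(n,w(p,u))
print('deck corners top',[proj(F['top'],w(p,(a,b,.015))) for a in(-.085,.085) for b in(-.255,.245)])
E
python3 m2.py
```

```text
unit,open [0.5957 0.0228 0.0282 0.2241] 240.86297469213198 29
side bulkhead [ 1.3 -0. ]
side lock_grip [ 0.5 -2.2]
side hood_grip [ 0.8 -1.2]
top rack_axle [-0.1 -1.9]
top catch_tip [-2.3  3.6]
side bulkhead [2.4 1.1]
side lock_grip [  58.7 -143.9]
side hood_grip [ 0.3 -3.1]
top rack_axle [-1.1  0.1]
top catch_tip [-1.2  3.1]
side bulkhead [ 0.5 -0.2]
side lock_grip [ 0.4 -0.8]
side hood_grip [1.6 0.5]
top rack_axle [-0.   2.1]
top hood_grip [-2.7 -1. ]
cap [0.5619 0.0395 0.1074] [-33.2646  17.6945] [0.5608 0.0387 0.107 ]
tallcap [0.4638 0.0284 0.117 ]
rack [1.8985] [ 1.8537  0.5258  1.2392 -1.7737] {'side': [[280.8, 132.7], [280.6, 135.3], [278.9, 134.9]], 'top': [[318.1, 168.2], [315.8, 170.5], [316.7, 171.3]]}
tab [ 0.5765 -0.0728  0.1264]
axle [ 0.5984 -0.0722  0.062 ]
lock [ 0.6018 -0.1941  0.117 ]
deck corners top [array([372.8956, 197.091 ]), array([191.9228, 203.3418]), array([368.6124, 137.1902]), array([191.2931, 143.7383])]
```

Measurements agree to within about 4 mm: cap at (.561,.039,.107), tray at (.451,.162), tall bottle at (.464,.028), hood opening about .224, rack about 1.9. I'll grasp the bottle with the jaws along world x.

```bash
R="x"; python3 -m inch '0.7 10 -15 3 0 0 -20; 0.7 20 -30 3 0 0 -40; 0.7 30 -45 3 0 0 -60; 0.7 36.9 -60.8 3 0 0 -73.4; 0.7 36.9 -60.8 3 0 0 -73.4; 0.7 36.9 -60.8 3 0 0 -73.4; 0.7 36.9 -60.8 3 0 0 -73.4; 0.7 36.9 -60.8 3 0 0 -73.4; 0.7 36.9 -60.8 3 0 0 -73.4; 0.7 36.9 -60.8 3 0 0 -73.4; 0.7 36.9 -60.8 3 0 0 -73.4; 0.7 36.9 -60.8 3 0 0 -73.4' 15
```

```text
t: 6.5
eef_pos: [0.5623, 0.0362, 0.2185]
ee_rot: [-3.141, -0.0, 3.14]
force: [0.4, 1.4, -1.0]
width: 0.0614
```

```bash
python3 -m inch '0.7 -0.1 0.2 -6 0 0 0; 0.7 -0.1 0.2 -10 0 0 0; 0.7 -0.1 0.2 -14 0 0 0; 0.7 -0.1 0.2 -16 0 0 0; 0.7 -0.1 0.2 -16 0 0 0; 0.3 -0.1 0.2 -16 0 0 0; 0.2 -0.1 0.2 -16 0 0 0; 0.2 -0.1 0.2 -16 0 0 0; 0.2 -0.1 0.2 -16 0 0 0; 0.2 -0.1 0.2 -16 0 0 0' 12
```

```text
t: 7.75
eef_pos: [0.5615, 0.0382, 0.0588]
ee_rot: [-3.141, 0.0, 3.14]
force: [0.4, -0.6, 1.2]
width: 0.0193
```

```bash
python3 - <<'E'
from h import *
f=grab_frame('side');save(f,'g1.png',(190,90,330,230),4)
print(telemetry.get_state()['width'])
E
```

```text
0.01930820186823259
```

View pics/g1.png

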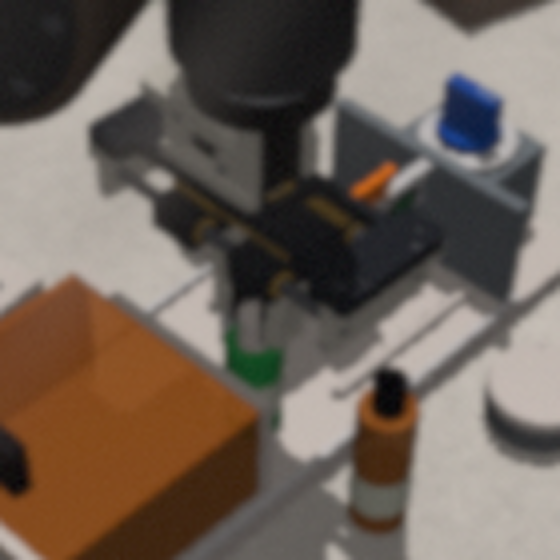

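```bash
python3 - <<'E'
from h import *
f=grab_frame('side');g=grab_frame('top')
X=telemetry.get_state()['eef_pos']
for d in (0,.02,.05): print((proj(f,np.array(X)+[0,0,d])-[190,90])*4)
for z in(.015,.085,.107): print('exp bottle',z,(proj(f,[.5615,.0382,z])-[190,90])*4)
for c,ff in(('side',f),('top',g)):
    for r in regions_of(c,'drops')[:1]: print(c,r['p'],r['bbox'],pinpoint(c,'drops')[:1])
hsv=cv2.cvtColor(f['pixels'],cv2.COLOR_RGB2HSV);m=cv2.inRange(hsv,(45,120,40),(80,255,255));m[:150]=0
ys,xs=np.nonzero(m);print('green',xs.min(),xs.max(),ys.min(),ys.max(),xs.mean(),ys.mean())
E
```

```text
[255.77521362 365.66426272]
[256.11685529 342.42040423]
[256.65161701 306.03747283]
exp bottle 0.015 [255.08728013 413.92754952]
exp bottle 0.085 [256.2484001  335.01694245]
exp bottle 0.107 [256.64249842 308.2337173 ]
side 0.47 [246.2, 167.2, 263.7, 196.8] [{'location': [251.7, 194.5], 'p': 0.63}]
green 247 259 174 185 253.28048780487805 180.73170731707316
```

```bash
python3 -m inch '0.7 0 0 0 0 0 0; 0.7 0 0 0 0 0 0; 0.7 0 0 0 0 0 0; 0.7 0 0 0 0 0 0; 0.7 0 0 5 0 0 0; 0.7 0 0 9 0 0 0; 0.7 0 -6 11 0 0 0; 0.7 0 -12 12 0 0 0; 0.7 0 -12 12 0 0 0'; python3 - <<'E'
from h import *
f=grab_frame('side');g=grab_frame('top')
for c,ff in(('side',f),('top',g)):
    for r in regions_of(c,'drops')[:1]: print(c,r['p'],r['bbox'],pinpoint(c,'drops')[:1])
a=cv2.resize(f['pixels'][130:230,200:300],None,fx=4,fy=4,interpolation=2);b=cv2.resize(g['pixels'][130:230,220:320],None,fx=4,fy=4,interpolation=2)
cv2.imwrite('pics/g2.png',np.hstack([a,b])[:,:,::-1])
E
```

```text
t: 9.18
eef_pos: [0.5616, -0.0851, 0.1797]
ee_rot: [-3.141, 0.002, 3.136]
force: [-0.4, 0.5, 0.1]
width: 0.0612
side 0.57 [243.8, 166.0, 261.2, 195.1] [{'location': [252.7, 194.9], 'p': 0.81}]
```

View pics/g2.png

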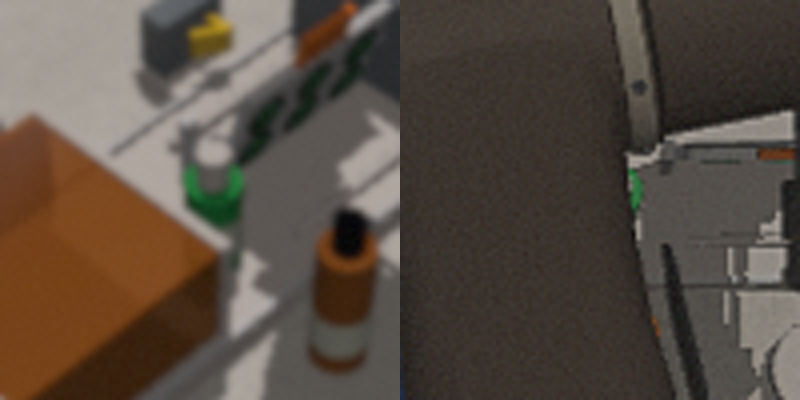

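```bash
python3 - <<'E'
from h import *
f=grab_frame('side');g=grab_frame('top')
print('cap side z.107',onz(f,(253.7,167.5),.107))
print('green right edge top z.085',onz(g,(280.3,177.5),.085))
print('tri',tri(f,(253.7,167.5),g,(274,176.5)))
print('base',onz(f,(252.7,194.9),.015))
for dy in(0,-.02,.02,.03):
  print(dy,[proj(f,[.561,.039+dy,z]) for z in(.107,.085,.015)],proj(g,[.561,.039+dy,.107]))
m=cv2.inRange(cv2.cvtColor(f['pixels'],cv2.COLOR_RGB2HSV),(45,120,40),(85,255,255))[160:200,235:275]
for r in range(0,40,1): print(160+r,''.join('#' if v else '.' for v in m[r]))
E
```

```text
cap side z.107 [0.56122625 0.03996109 0.107     ]
green right edge top z.085 [0.56205222 0.02174749 0.085     ]
tri [0.56145793 0.0389683  0.10598453]
base [0.56006901 0.04335474 0.015     ]
0 [array([254.06759308, 167.342096  ]), array([253.9707461, 174.0372554]), array([253.68542379, 193.76196153])] [273.87034436 176.43581182]
-0.02 [array([260.19035717, 163.06227613]), array([259.9808637 , 169.76442315]), array([259.36316721, 189.52586437])] [281.61822828 176.37552634]
0.02 [array([247.80669645, 171.71847069]), array([247.82761085, 178.40465519]), array([247.88917561, 198.08647368])] [266.12836954 176.49605132]
0.03 [array([244.62297936, 173.94389297]), array([244.70477394, 180.62480446]), array([244.94544675, 200.28275493])] [262.25959593 176.52615384]
160 ........................................
161 ........................................
162 ........................................
163 ........................................
164 ........................................
165 ........................................
166 ........................................
167 ..............
[... 766 characters left out ...]
..#######................
185 ...................###..................
186 ........................................
187 ........................................
188 ........................................
189 ........................................
190 ........................................
191 ........................................
192 ........................................
193 ........................................
194 ........................................
195 ........................................
196 ........................................
197 ........................................
198 ........................................
199 ........................................
```

```bash
python3 - <<'E'
from h import *
f=grab_frame('side');s=telemetry.get_state();print(s['eef_pos'],s['ee_rot'],s['t'],s['q'])
im=f['pixels'][30:180,190:390].copy();im=cv2.resize(im,None,fx=3.5,fy=3.5,interpolation=2)
for dx in(-.03,0,.03):
    p=(proj(f,np.array(s['eef_pos'])+[dx,0,0])-[190,30])*3.5; print(p); cv2.circle(im,tuple(int(v) for v in p),4,(255,0,255),-1)
cv2.imwrite('pics/g3.png',im[:,:,::-1])
E
```

```text
[ 0.56155483 -0.08082936  0.17843285] [-3.14127618e+00 -3.14569834e-05  3.14140659e+00] 9.575 [ 2.02142793e-01  1.89636500e-01 -2.44967649e-01  3.34806137e-04
 -1.13628661e+00 -2.02469809e-01]
[388.84141728 333.62726916]
[353.9359876  312.81665273]
[320.12134093 292.65636112]
```

View pics/g3.png

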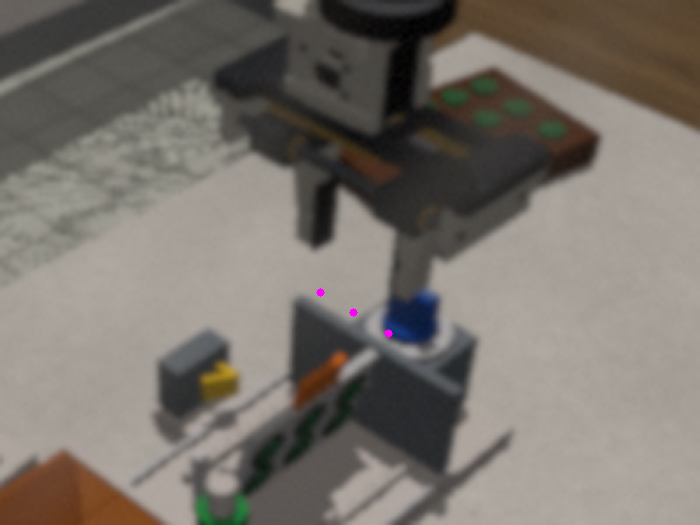

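The picture shows the fingertips at about (318,247) and (410,300) in the crop, roughly 10 px above where the reported TCP projects. In the grasp they also closed on the cap only. So the real fingertips sit about 30 to 40 mm higher than reported. I'll settle it by touching the bare table with the gripper shut.

```bash
python3 -m inch '0 -7 -9 0 0 0 0; 0 -14 -17 0 0 0 0; 0 -14 -17 -6 0 0 0; 0 -14 -17 -12 0 0 0; 0 -14 -17 -16 0 0 0; 0 -14 -17 -17.8 0 0 0; 0 -14 -17 -17.8 0 0 0; 0 -14 -17 -17.8 0 0 0'; python3 - <<'E'
from h import *
f=grab_frame('side');s=telemetry.get_state();print(s['eef_pos'],s['force'],s['t'])
p=proj(f,s['eef_pos']);x,y=[int(v) for v in p];print(p)
print([proj(f,np.array(s['eef_pos'])+d) for d in([0,0,.03],[0,-.02,0],[.02,0,0])])
b=[x-60,y-70,x+60,y+30];im=cv2.resize(f['pixels'][b[1]:b[3],b[0]:b[2]],None,fx=5,fy=5,interpolation=2)
for d in (0,.01,.02,.03,.04):
    q=(proj(f,np.array(s['eef_pos'])+[0,0,d])-b[:2])*5; cv2.circle(im,tuple(int(v) for v in q),2,(255,0,255),-1)
cv2.imwrite('pics/g4.png',im[:,:,::-1])
E
```

```text
t: 10.58
eef_pos: [0.4229, -0.2507, 0.0015]
ee_rot: [-3.141, 0.001, -3.141]
force: [-0.4, 0.4, 0.0]
width: 0.0005
[ 0.423201   -0.25072554  0.0018875 ] [-0.28262864  0.50280213  0.61669621] 10.625
[365.79412497 167.71265185]
[array([368.43740895, 159.65569179]), array([369.94638079, 164.07524734]), array([359.60270809, 163.98721417])]
```

View pics/g4.png

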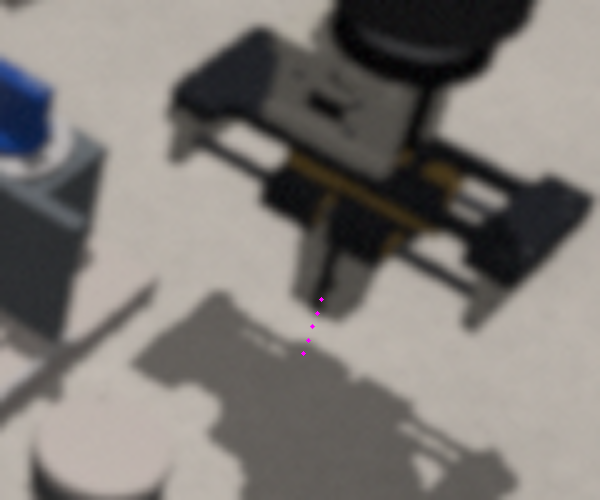

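The closed fingertips show at about (320,315), which lies on the projection 28 mm above the reported TCP. Next I'll touch down gently.

```bash
python3 -m inch '0 0 0 -1.5 0 0 0; 0 0 0 -2 0 0 0; 0 0 0 -2 0 0 0'; python3 -m inch '0 0 0 -0.4 0 0 0; 0 0 0 -0.4 0 0 0'; python3 -m inch '0 0 0 -0.4 0 0 0; 0 0 0 -0.4 0 0 0'
```

```text
t: 11.0
eef_pos: [0.4229, -0.2506, -0.0185]
ee_rot: [-3.141, 0.002, -3.141]
force: [-1.1, 0.0, -0.7]
width: 0.0004
t: 11.25
eef_pos: [0.4226, -0.2506, -0.0228]
ee_rot: [-3.141, 0.001, -3.141]
force: [-0.6, 0.2, 0.0]
width: 0.0004
t: 11.5
eef_pos: [0.4224, -0.2505, -0.027]
ee_rot: [-3.141, 0.001, -3.141]
force: [-0.2, -0.2, 0.4]
width: 0.0003
```

```bash
for i in 1 2 3; do python3 -m inch '0 0 0 -0.3 0 0 0; 0 0 0 -0.3 0 0 0' | tr '\n' ' '; done
```

```text
t: 11.75 eef_pos: [0.4221, -0.2505, -0.0303] ee_rot: [-3.141, -0.0, -3.141] force: [-0.9, -0.0, -0.4] width: 0.0003 t: 12.0 eef_pos: [0.4219, -0.2505, -0.0336] ee_rot: [-3.141, -0.0, -3.141] force: [-0.3, 1.2, -0.1] width: 0.0004 t: 12.25 eef_pos: [0.4217, -0.2504, -0.0368] ee_rot: [-3.141, -0.001, -3.141] force: [0.2, -0.2, -0.3] width: 0.0003
```

```bash
for i in 1 2 3; do python3 -m inch '0 0 0 -0.2 0 0 0; 0 0 0 -0.2 0 0 0' | tr '\n' ' '; done
```

```text
t: 12.5 eef_pos: [0.422, -0.2505, -0.0378] ee_rot: [-3.141, -0.0, -3.14] force: [-3.7, 2.8, 15.4] width: 0.0008 t: 12.75 eef_pos: [0.422, -0.2506, -0.0379] ee_rot: [-3.141, 0.0, -3.139] force: [-7.6, 6.5, 29.3] width: 0.0002 t: 13.0 eef_pos: [0.422, -0.2506, -0.0379] ee_rot: [-3.14, 0.001, -3.139] force: [-7.6, 6.5, 30.1] width: 0.0008
```

Contact is at reported z = -0.037, so true tip z = reported + 0.037. I'll check the lateral offset while the tip stands on the table.

```bash
python3 - <<'E'
from h import *
f=grab_frame('side');s=telemetry.get_state();X=np.array(s['eef_pos']);X[2]=0
x,y=[int(v) for v in proj(f,X)];b=[x-30,y-35,x+30,y+15];print(X,b)
im=cv2.resize(f['pixels'][b[1]:b[3],b[0]:b[2]],None,fx=10,fy=10,interpolation=2)
for d in([0,0],[.02,0],[0,.02]):
    q=(proj(f,X+np.array(d+[0]))-b[:2])*10; print(q); cv2.circle(im,tuple(int(v) for v in q),3,(255,0,255),-1)
cv2.imwrite('pics/g5.png',im[:,:,::-1])
E
python3 -m inch '0 0 0 2 0 0 0; 0 0 0 8 0 0 0; 0 0 0 14 0 0 0;0 0 0 20 0 0 0;0 0 0 20 0 0 0'
```

```text
[ 0.42200964 -0.25057639  0.        ] [335, 133, 395, 183]
[309.72235182 354.59074243]
[247.84034319 317.29864896]
[267.4575421  391.70107912]
t: 13.68
eef_pos: [0.4251, -0.2515, 0.1674]
ee_rot: [-3.138, 0.01, -3.138]
force: [0.1, -0.3, -1.0]
width: 0.0006
```

View pics/g5.png

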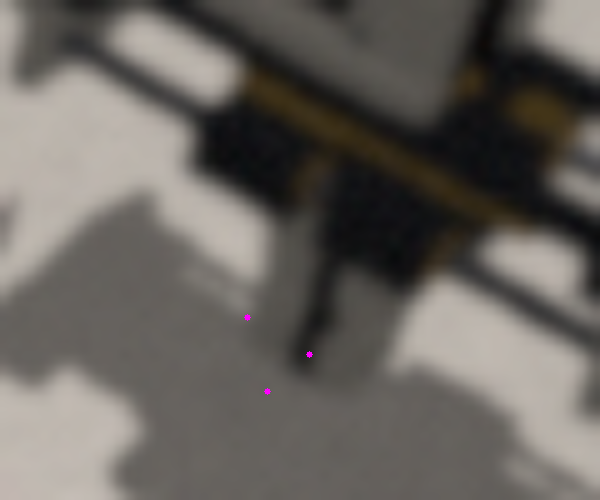

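The lateral offset is only about 3 mm, so it's a pure tool-length error of 37 mm. Regrasping lower.

```bash
python3 -m inch '0.7 4 8 0 0 0 0; 0.7 8 16 0 0 0 0; 0.7 11 23 0 0 0 0; 0.7 13.7 29.2 0 0 0 0; 0.7 13.7 29.2 0 0 0 0; 0.7 13.7 29.2 0 0 0 0; 0.7 13.7 29.2 0 0 0 0;0.7 13.7 29.2 0 0 0 0'; python3 -m inch '0.7 0 0 -6 0 0 0; 0.7 0 0 -10 0 0 0; 0.7 0 0 -13 0 0 0; 0.7 0 0 -14.6 0 0 0; 0.7 0 0 -14.6 0 0 0; 0.3 0 0 -14.6 0 0 0; 0.2 0 0 -14.6 0 0 0; 0.2 0 0 -14.6 0 0 0; 0.2 0 0 -14.6 0 0 0; 0.2 0 0 -14.6 0 0 0' 12
```

```text
t: 14.68
eef_pos: [0.5614, 0.0394, 0.167]
ee_rot: [-3.137, 0.009, -3.139]
force: [-0.5, -0.2, -0.2]
width: 0.0611
t: 15.92
eef_pos: [0.562, 0.0397, 0.0217]
ee_rot: [-3.138, 0.01, -3.138]
force: [-0.5, 0.3, 6.0]
width: 0.0358
```

```bash
python3 -m inch '0.2 0 0 3 0 0 0; 0.2 0 0 7 0 0 0; 0.2 0 0 11 0 0 0; 0.2 0 0 11 0 0 0; 0.2 -4 4.5 11 0 0 0; 0.2 -8 8.5 11 0 0 0; 0.2 -11.1 12.2 11 0 0 0; 0.2 -11.1 12.2 11 0 0 0;0.2 -11.1 12.2 11 0 0 0'; python3 - <<'E'
from h import *
f=grab_frame('side');g=grab_frame('top')
for c in('side','top'):
    for n in('tall_bottle','drops'): print(c,n,[(x['location'],x['p']) for x in pinpoint(c,n)[:2]])
a=cv2.resize(f['pixels'][110:310,180:330],None,fx=2.6,fy=2.6,interpolation=2)
cv2.imwrite('pics/g6.png',a[:,:,::-1])
E
```

```text
t: 17.05
eef_pos: [0.4507, 0.1616, 0.1312]
ee_rot: [-3.137, 0.01, -3.137]
force: [0.9, 0.0, -0.1]
width: 0.0354
side tall_bottle [([285.9, 217.7], 0.62)]
side drops [([247.1, 222.8], 0.72)]
top tall_bottle [([278.8, 214.8], 0.58), ([210.2, 163.7], 0.52)]
top drops []
```

View pics/g6.png

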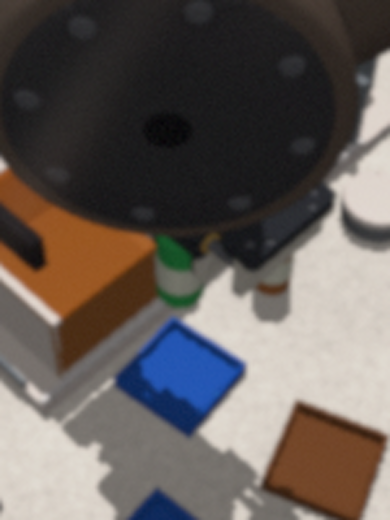

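The bottle is held upright above the tray, with its base at crop (180,298), and the tall bottle still stands. Lowering it now.

```bash
python3 -m inch '0.2 0 0 -5 0 0 0; 0.2 0 0 -9 0 0 0; 0.2 0 0 -11 0 0 0; 0.2 0 0 -11.9 0 0 0; 0.2 0 0 -11.9 0 0 0; 0.2 0 0 -11.9 0 0 0'; python3 -m inch '0.45 0 0 0 0 0 0; 0.6 0 0 0 0 0 0; 0.6 0 0 0 0 0 0; 0.6 0 0 3 0 0 0; 0.6 0 0 8 0 0 0; 0.6 0 0 14 0 0 0; 0.3 0 0 17 0 0 0;0 0 0 17 0 0 0'
```

```text
t: 18.1
eef_pos: [0.4519, 0.1613, 0.0133]
ee_rot: [-3.138, 0.011, -3.14]
force: [-0.5, -0.4, -0.1]
width: 0.0357
t: 19.1
eef_pos: [0.4532, 0.1623, 0.1861]
ee_rot: [-3.142, 0.016, -3.14]
force: [0.4, -1.0, -0.3]
width: 0.0379
```

```bash
python3 -m inch '0 2 -6 0 0 0 0; 0 4 -12 0 0 0 0; 0 6 -18 0 0 0 0; 0 8.3 -23.2 0 0 0 0; 0 8.3 -23.2 0 0 0 0; 0 8.3 -23.2 -4 0 0 0; 0 8.3 -23.2 -8 0 0 0; 0 8.3 -23.2 -11.1 0 0 0; 0 8.3 -23.2 -11.1 0 0 0; 0 8.3 -23.2 -11.1 0 0 0'
```

```text
t: 20.35
eef_pos: [0.5368, -0.0693, 0.076]
ee_rot: [-3.141, 0.016, -3.139]
force: [-0.2, 0.5, 0.0]
width: 0.0004
```

```bash
python3 -m inch '0 2.5 0 0 0 0 0; 0 4.1 0 0 0 0 0; 0 5.2 0 0 0 0 0; 0 6.1 0 0 0 0 0; 0 7 0 -0.2 0 0 0; 0 7.6 0 -0.5 0 0 0; 0 8.2 0 -0.9 0 0 0; 0 8.8 0 -1.3 0 0 0; 0 10.6 0 -1.3 0 0 0; 0 12.7 0 -1.3 0 0 0; 0 12.7 0 -1.3 0 0 0'; python3 -m inch '0 0 0 -1 0 0 0; 0 0 0 -2 0 0 0; 0 0 0 -3 0 0 0; 0 0 0 -3.3 0 0 0; 0 0 0 -3.5 0 0 0; 0 0 0 -3.5 0 0 0'
```

```text
t: 21.72
eef_pos: [0.6653, -0.0693, 0.0625]
ee_rot: [-3.141, 0.017, -3.139]
force: [-0.3, -0.2, -0.1]
width: 0.0003
t: 22.48
eef_pos: [0.6763, -0.0688, 0.0321]
ee_rot: [-3.141, 0.038, -3.136]
force: [22.4, -3.7, 2.3]
width: 0.0006
```

```bash
python3 -m inch '0 0.3 0 1 0 0 0; 0 0.3 0 4 0 0 0; 0 0.3 0 9 0 -2 0; 0 0.3 0 9 0 -2 0';python3 - <<'E'
from h import *
f=grab_frame('side');g=grab_frame('top')
for c in('side','top'):
    for n in('rack_tab',): print(c,n,[(x['location'],x['p']) for x in pinpoint(c,n)[:2]])
for th in (.2,.4,.6,.8,1.,1.3): print(th,[proj(F,[.598+.068*np.cos(th),-.072,.062+.068*np.sin(th)]).round(1) for F in(f,g)])
a=cv2.resize(f['pixels'][80:200,210:350],None,fx=5,fy=5,interpolation=2)
cv2.imwrite('pics/g7.png',a[:,:,::-1])
E
```

```text
t: 22.98
eef_pos: [0.681, -0.0687, 0.1268]
ee_rot: [-3.141, 0.08, -3.135]
force: [1.1, 0.1, -0.2]
width: 0.0004
side rack_tab [([249.2, 255.3], 0.62), ([257.4, 134.4], 0.56)]
top rack_tab [([317.8, 142.9], 0.7)]
0.2 [array([256. , 134.8]), array([314.8, 140.2])]
0.4 [array([257.1, 131.7]), array([315.3, 140.4])]
0.6 [array([259. , 129.2]), array([315.8, 141.6])]
0.8 [array([261.6, 127.6]), array([316.3, 143.9])]
1.0 [array([264.7, 126.9]), array([316.8, 147.1])]
1.3 [array([270.3, 127.6]), array([317.3, 153.4])]
```

View pics/g7.png

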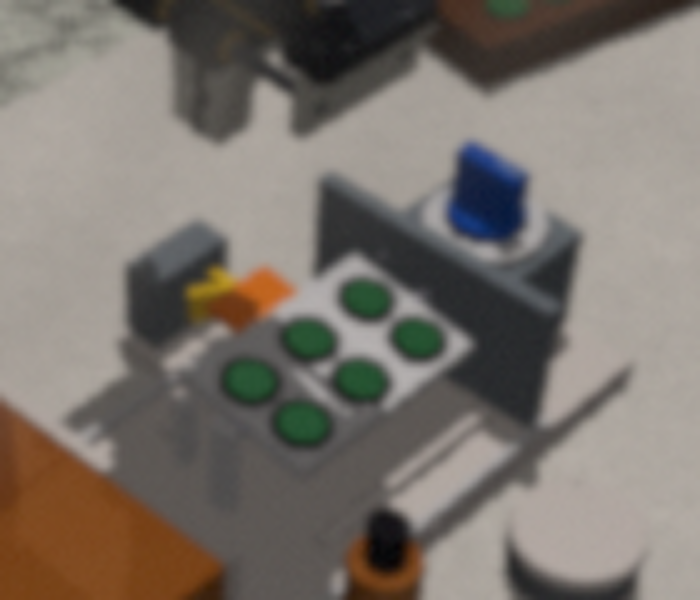

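The rack is nearly level, with the tab at crop (255,295) just beside the catch. The fingers slid off its outer edge, so I'll straighten the tool and press the tab down from further in.

```bash
python3 -m inch '0 -1.5 0 -1 0 2 0; 0 -2.5 0 -3 0 4.6 0; 0 -2.5 0 -5.7 0 4.6 0; 0 -2.5 0 -5.7 0 4.6 0; 0 -2.5 0 -5.7 0 4.6 0'; python3 -m inch '0 0 0 -1.5 0 0 0; 0 0 0 -3 0 0 0; 0 0 0 -3.9 0 0 0; 0 0 0 -4.2 0 0 0; 0 0 0 -4.2 0 0 0'
```

```text
t: 23.8
eef_pos: [0.6532, -0.0689, 0.0636]
ee_rot: [-3.141, -0.011, -3.136]
force: [0.5, 0.4, 0.4]
width: 0.0003
t: 24.42
eef_pos: [0.6531, -0.0691, 0.0266]
ee_rot: [-3.14, -0.01, -3.134]
force: [-16.1, 4.5, 38.9]
width: 0.0005
```

```bash
python3 -m inch '0 0 0 3 0 0 0; 0.6 0 0 9 0 0 15; 0.6 0 4 13 0 0 25; 0.6 0 4 13 0 0 35; 0.6 0 4 13 0 0 45;0.6 0 4 13 0 0 55;0.6 0 4 13 0 0 65;0.6 0 4 13 0 0 75;0.6 0 4 13 0 0 85;0.6 0 4 13 0 0 85'; python3 - <<'E'
from h import *
f=grab_frame('side');g=grab_frame('top')
np.set_printoptions(precision=4,suppress=True)
ls={c:pinpoint(c,'lock_grip')[:1] for c in('side','top')};print(ls)
if ls['side'] and ls['top']: print(tri(f,ls['side'][0]['location'],g,ls['top'][0]['location']))
for F,c in((f,'side'),(g,'top')):
    m=cv2.inRange(cv2.cvtColor(F['pixels'],cv2.COLOR_RGB2HSV),(105,140,50),(130,255,255))
    x,y=[int(v) for v in proj(F,[.602,-.194,.117])]
    k=np.zeros_like(m);k[y-22:y+22,x-22:x+22]=255;m&=k
    ys,xs=np.nonzero(m);print(c,len(xs),xs.min(),xs.max(),ys.min(),ys.max(),xs.mean(),ys.mean(),proj(F,[.602,-.194,.117]))
    print(cv2.minAreaRect(np.array([onz(F,(a,b),.122)[:2]*1e3 for a,b in zip(xs,ys)],np.float32)))
    print(c,'tab',[(x['location'],x['p']) for x in pinpoint(c,'rack_tab')[:2]])
for th in(0,.1,.2): print(th,[proj(F,[.598+.068*np.cos(th),-.072,.062+.068*np.sin(th)]).round(1) for F in(f,g)])
a=cv2.resize(f['pixels'][70:190,240:340],None,fx=4,fy=4,interpolation=2);b=cv2.resize(g['pixels'][120:240,300:400],None,fx=4,fy=4,interpolation=2)
cv2.imwrite('pics/g8.png',np.hstack([a,b])[:,:,::-1])
E
```

```text
t: 25.68
eef_pos: [0.6528, -0.0291, 0.156]
ee_rot: [-3.141, -0.01, -1.652]
force: [-0.1, 1.0, -0.9]
width: 0.0526
{'side': [{'location': [310.1, 117.0], 'p': 0.69}], 'top': [{'location': [366.3, 162.0], 'p': 0.66}]}
[ 0.596  -0.2023  0.1022]
side 170 300 313 110 126 306.8705882352941 119.18235294117648 [306.1194 112.5762]
((582.8232421875, -171.83908081054688), (32.77775573730469, 66.4139404296875), 39.102867126464844)
side tab [([256.2, 141.1], 0.7)]
top 42 356 371 154 168 364.26190476190476 162.1904761904762 [364.6855 159.2943]
((596.521728515625, -189.5200653076172), (38.12839889526367, 36.50104904174805), 89.5211181640625)
top tab [([314.6, 143.1], 0.94)]
0 [array([255.5, 138.5]), array([314.2, 141. ])]
0.1 [array([255.7, 136.6]), array([314.5, 140.5])]
0.2 [array([256. , 134.8]), array([314.8, 140.2])]
```

View pics/g8.png

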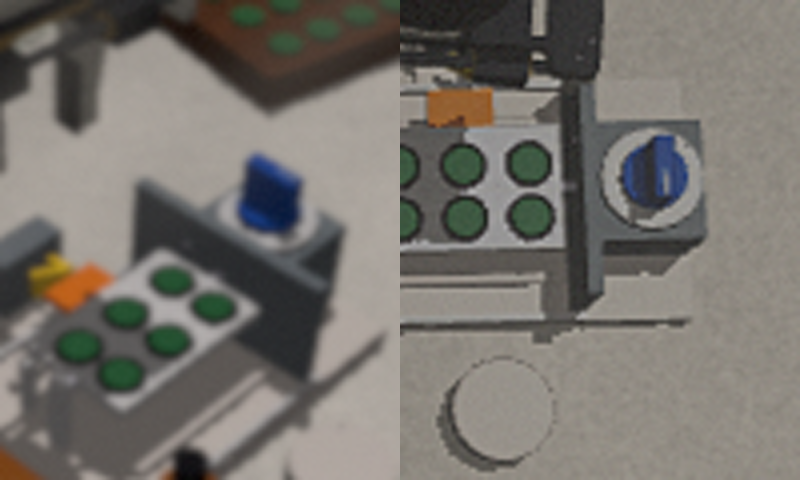

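The rack is level: the tab at top (314.6,143) matches 0 rad. The knob's bar top centre is at top (365.2,162), and the bar runs close to unit x. Now the knob's position.

```bash
python3 - <<'E'
from h import *
f=grab_frame('side');g=grab_frame('top');np.set_printoptions(precision=4,suppress=True)
print('bar top',onz(g,(365.2,162),.124),'disc',onz(g,(363.75,163.9),.094),'side',onz(f,(308,117.5),.109))
a,b=onz(g,(366,155),.124),onz(g,(364.5,169),.124);print('dir',np.arctan2((a-b)[1],(a-b)[0]))
hs=[x['location'] for x in pinpoint('top','hood_grip')[:1]];print(hs,telemetry.get_state()['eef_pos'])
E
```

```text
bar top [ 0.5934 -0.1935  0.124 ] disc [ 0.5948 -0.1961  0.094 ] side [ 0.5913 -0.1902  0.109 ]
dir -0.14327722449305097
[[316.4, 143.0]] [ 0.6531 -0.0291  0.1565]
```

```bash
python3 -m inch '0.6 -3 -6 1 0 0 -3; 0.6 -5.7 -12 1 0 0 -3; 0.6 -5.7 -16.2 0 0 0.6 -3; 0.6 -5.7 -16.2 0 0 0.6 -3; 0.6 -5.7 -16.2 -5 0 0.6 -3; 0.6 -5.7 -16.2 -9.1 0 0.6 -3; 0.6 -5.7 -16.2 -9.1 0 0.6 -3; 0.2 -5.7 -16.2 -9.1 0 0.6 -3; 0 -5.7 -16.2 -9.1 0 0.6 -3; 0 -5.7 -16.2 -9.1 0 0.6 -3; 0 -5.7 -16.2 -9.1 0 0.6 -3; 0 -5.7 -16.2 -9.1 0 0.6 -3' 20
```

```text
t: 27.62
eef_pos: [0.5954, -0.1932, 0.0666]
ee_rot: [3.132, -0.014, -1.703]
force: [-3.3, -9.5, 4.8]
width: 0.0138
```

```bash
python3 -m inch '0 0 -0.1 0 0 0 -8; 0 0 -0.1 0 0 0 -16; 0 0 -0.1 0 0 0 -24; 0 0 -0.1 0 0 0 -32; 0 0 -0.1 0 0 0 -40; 0 0 -0.1 0 0 0 -48; 0 0 -0.1 0 0 0 -56; 0 0 -0.1 0 0 0 -62; 0 0 -0.1 0 0 0 -66;0 0 -0.1 0 0 0 -66' 25; python3 -c "
from h import *;s=telemetry.get_state();print(s['moment'],s['ee_rot'],s['force'])"
```

```text
t: 28.88
eef_pos: [0.5948, -0.1933, 0.0666]
ee_rot: [3.131, -0.014, -2.856]
force: [-3.0, 4.5, 1.2]
width: 0.0138
[ 1.86127122  0.577326   -0.07866056] [ 3.13078305 -0.01398379 -2.85642228] [-3.02244305  4.50351618  1.18754395]
```

```bash
python3 -m inch '0 0 0 0 0 0 -5; 0 0 0 0 0 0 -10; 0 0 0 0 0 0 -15; 0 0 0 0 0 0 -18; 0 0 0 0 0 0 -20; 0 0 0 0 0 0 -20'; python3 -c "
from h import *;s=telemetry.get_state();print(s['moment'],s['ee_rot'],s['force'],s['width'])"
```

```text
t: 29.62
eef_pos: [0.5948, -0.1933, 0.0667]
ee_rot: [3.131, -0.014, 3.079]
force: [0.3, -0.4, -1.1]
width: 0.0174
[-0.14983557 -0.21591339  0.94938775] [ 3.13101981 -0.01400133  3.07860456] [ 0.27163334 -0.39735545 -1.1343121 ] 0.01741521138103532
```

The bar was gripped at 13.8 mm and turned. At the end the jaws skewed against the stop (moment 0.95 N m, width 17 mm), so it is locked. Releasing, then going behind the hood's fin.

```bash
python3 -m inch '0.3 0 0 0 0 0 0; 0.6 0 0 0 0 0 0; 0.6 0 0 0 0 0 0; 0.6 0 0 5 0 0 0; 0.6 0 0 10 0 0 0; 0.3 0 5 14 0 0 0; 0 0 11 14 0 0 3; 0 0 17 14 0 0 3; 0 0 23 14 0 0 3; 0 0 29 14 0 0 3; 0 0 35 14 0 0 3; 0 0 41 14 0 0 3'; python3 - <<'E'
from h import *
f=grab_frame('side');g=grab_frame('top')
for c in('side','top'):print(c,[(n,[(x['location'],round(x['p'],2)) for x in pinpoint(c,n)[:2]]) for n in('hood_grip','drops','rack_tab','lock_grip')])
m=cv2.inRange(cv2.cvtColor(g['pixels'],cv2.COLOR_RGB2HSV),(105,140,50),(130,255,255));m[:,:355]=0;m[:,375:]=0;m[:150]=0;m[175:]=0
for r in m[150:175,352:378]:print(''.join('#' if v else '.' for v in r))
E
```

```text
t: 31.12
eef_pos: [0.5945, 0.2186, 0.207]
ee_rot: [3.131, -0.014, 3.131]
force: [0.7, -0.4, 0.5]
width: 0.0001
side [('hood_grip', [([183.1, 193.6], 0.6)]), ('drops', [([249.0, 255.4], 0.97), ([175.9, 181.8], 0.29)]), ('rack_tab', [([255.1, 138.5], 0.7)]), ('lock_grip', [([309.1, 113.8], 0.74)])]
top [('hood_grip', [([208.0, 162.2], 0.71)]), ('drops', [([232.2, 222.9], 0.69), ([327.8, 222.3], 0.59)]), ('rack_tab', [([315.4, 144.1], 0.8), ([277.9, 214.3], 0.67)]), ('lock_grip', [])]
..........................
..........................
..........................
..........................
..........................
..........................
.........#####............
........#....##...........
.......#..........###.....
......#.............#.....
.......#.............#....
....#................#....
.............#..#.........
.......###.#..............
..........................
..........................
..................#.......
..................#.......
................##........
.......####.....#.........
.........#....#...........
.............#............
..........................
..........................
..........................
```

```bash
python3 -m inch '0 -0.1 3.2 0 0 0 0; 0 -0.1 3.2 -5 0 0 0; 0 -0.1 3.2 -10 0 0 0; 0 -0.1 3.2 -13.9 0 0 0; 0 -0.1 3.2 -13.9 0 0 0; 0 -0.1 3.2 -13.9 0 0 0'; python3 -m inch '0 0 -1.5 0 0 0 0; 0 0 -3 0 0 0 0; 0 0 -4.5 0 0 0 0; 0 0 -6 0 0 0 0; 0 0 -7.5 0 0 0 0; 0 0 -7.5 0 0 0 0'
```

```text
t: 32.38
eef_pos: [0.5952, 0.2476, 0.0698]
ee_rot: [3.13, -0.012, 3.129]
force: [0.7, -0.3, 0.1]
width: 0.0003
t: 33.12
eef_pos: [0.5945, 0.1709, 0.0695]
ee_rot: [3.131, -0.013, 3.128]
force: [0.0, 0.8, 0.5]
width: 0.0004
```

```bash
python3 -m inch '0 0 -2 0 0 0 0; 0 0 -4 0 0 0 0; 0 0 -6 0 0 0 0; 0 0 -8 0 0 0 0; 0 0 -10 0 0 0 0; 0 0 -11.5 0 0 0 0; 0 0 -12.5 0 0 0 0; 0 0 -12.5 0 0 0 0'; python3 - <<'E'
from h import *
f=grab_frame('side');g=grab_frame('top')
for c in('side','top'):print(c,[(n,[(x['location'],round(x['p'],2)) for x in pinpoint(c,n)[:1]]) for n in('hood_grip','rack_tab')])
y=telemetry.get_state()['eef_pos'][1]-.018;print([proj(F,[.594,y,.13]) for F in(f,g)])
E
```

```text
t: 34.12
eef_pos: [0.594, 0.0448, 0.0693]
ee_rot: [3.132, -0.014, 3.127]
force: [-0.2, 0.2, -0.5]
width: 0.0004
side [('hood_grip', [([248.6, 150.4], 0.96)]), ('rack_tab', [([251.7, 150.6], 0.66)])]
top [('hood_grip', [([282.4, 164.9], 0.71)]), ('rack_tab', [])]
[array([247.34818927, 150.61421652]), array([278.14388373, 162.01330118])]
```

```bash
python3 -m inch '0 0 -1 0 0 0 0; 0 0 -2 0 0 0 0; 0 0 -2.8 0 0 0 0; 0 0 -3.4 0 0 0 0; 0 0 -3.4 0 0 0 0'; python3 -m inch '0 0 -0.3 0 0 0 0; 0 0 -0.6 0 0 0 0; 0 0 -0.6 0 0 0 0'; python3 -m inch '0 0 -0.3 0 0 0 0; 0 0 -0.6 0 0 0 0; 0 0 -0.6 0 0 0 0'
```

```text
t: 35.05
eef_pos: [0.5942, 0.0114, 0.0693]
ee_rot: [3.131, -0.014, 3.128]
force: [-0.4, -0.1, 0.3]
width: 0.0005
t: 35.42
eef_pos: [0.5941, 0.0071, 0.0694]
ee_rot: [3.129, -0.014, 3.128]
force: [-2.0, 9.4, 2.1]
width: 0.0005
t: 35.8
eef_pos: [0.5943, 0.007, 0.0695]
ee_rot: [3.122, -0.012, 3.129]
force: [-6.5, 29.0, 4.4]
width: 0.0004
```

```bash
python3 -m inch '0 0 1 0 0 0 0; 0 0 3 0 0 0 0; 0 0 5 6 0 0 0; 0 0 10 12 0 0 0; 0 0 16 12 0 0 0; 0 -6 22 12 0 0 0; 0 -12 28 12 0 0 0; 0 -12 28 12 0 0 0'; python3 - <<'E'
from h import *
f=grab_frame('side');g=grab_frame('top');np.set_printoptions(precision=4,suppress=True)
P={}
for n in('hood_grip','catch_tip','bulkhead','lock_grip','drops','tall_bottle','lens_case','swab_box'):
    L={c:[(x['location'],round(x['p'],2)) for x in pinpoint(c,n)[:1]] for c in('side','top')}
    print(n,L,tri(f,L['side'][0][0],g,L['top'][0][0]) if L['side'] and L['top'] else '')
a=cv2.resize(f['pixels'][90:290,200:340],(420,600),interpolation=2);b=cv2.resize(g['pixels'][110:250,220:390],(380,313),interpolation=2)
c=np.zeros((600,800,3),np.uint8);c[:,:420]=a;c[:313,420:]=b
c[313:,420:]=cv2.resize(g['pixels'][110:170,285:380],(380,287),interpolation=2)
cv2.imwrite('pics/g9.png',c[:,:,::-1])
E
```

```text
t: 36.8
eef_pos: [0.4726, 0.2885, 0.1895]
ee_rot: [3.122, -0.012, 3.129]
force: [1.3, 0.1, -0.2]
width: 0.0005
hood_grip {'side': [([260.1, 141.7], 0.81)], 'top': [([295.3, 163.0], 0.81)]} [ 0.5922 -0.0142  0.1318]
catch_tip {'side': [([256.0, 135.3], 0.7)], 'top': [([322.1, 137.2], 0.9)]} [ 0.6817 -0.0935  0.0503]
bulkhead {'side': [([296.3, 125.9], 0.92)], 'top': [([348.1, 162.2], 0.96)]} [ 0.5994 -0.1551  0.0962]
lock_grip {'side': [([320.9, 192.7], 0.56)], 'top': [([364.8, 163.3], 0.46)]} [ 0.6252 -0.297  -0.2732]
drops {'side': [([248.0, 253.1], 0.71)], 'top': [([231.7, 222.4], 0.72)]} [ 0.4546  0.158  -0.0042]
tall_bottle {'side': [([286.1, 218.3], 0.91)], 'top': [([276.3, 217.1], 0.51)]} [ 0.4634  0.0302 -0.0005]
lens_case {'side': [([321.4, 196.6], 0.92)], 'top': [([312.5, 166.9], 0.65)]} [ 0.539  -0.0994 -0.0375]
swab_box {'side': [([308.1, 114.0], 0.36)], 'top': [([240.5, 122.4], 0.86)]} [0.5285 0.0733 0.3538]
```

View pics/g9.png

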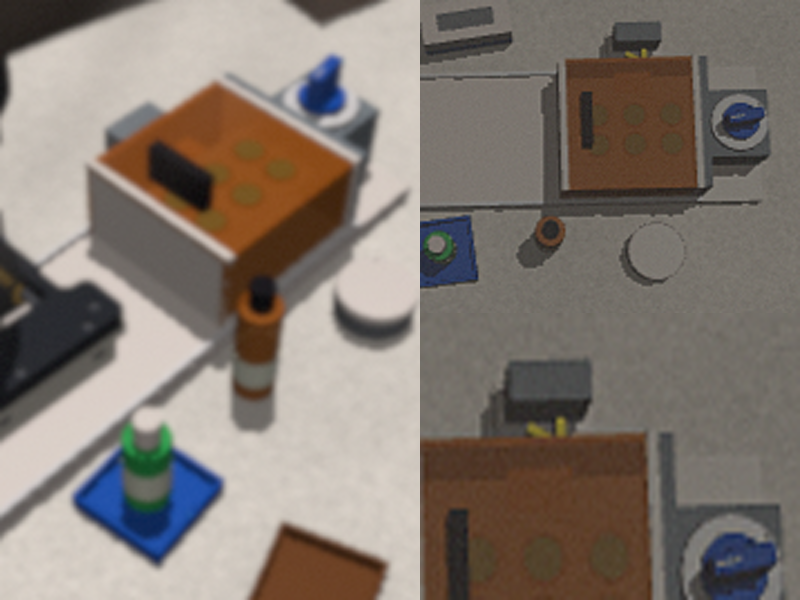

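The last picture shows the hood shut against the bulkhead with the lenses level inside, the bottle upright in the tray, and the tall bottle and lens case in place. The bar's angle looks a touch short of across, so I'll measure it.

```bash
python3 - <<'E'
from h import *
fs={c:np.mean([grab_frame(c)['pixels'].astype(float) for _ in range(4)],0) for c in('side','top')}
F={c:grab_frame(c) for c in fs}
L=fs['top'][150:176,352:380]
print('top B');print('\n'.join(' '.join('%3d'%v for v in r) for r in L[:,:,2]-L[:,:,0]))
# synth: bar box silhouette score
def mask(c,v,cx,cy):
    u=np.array([np.cos(-v),np.sin(-v)]);n=np.array([-u[1],u[0]])
    P=[proj(F[c],[cx+a*u[0]+b*n[0],cy+a*u[1]+b*n[1],z])*8 for a in(-.021,.021) for b in(-.007,.007) for z in(.094,.124)]
    m=np.zeros((384*8,512*8),np.uint8);cv2.fillConvexPoly(m,cv2.convexHull(np.array(P,np.float32)).astype(np.int32),255)
    return cv2.resize(m,(512,384),interpolation=cv2.INTER_AREA)/255.
im=fs['side'];B=np.clip((im[:,:,2]-im[:,:,0])/60,0,1)
w=np.zeros_like(B);w[100:135,290:325]=1
for v in np.arange(.9,1.75,.1):
    best=min((np.sum(w*(B-mask('side',v,.594+i,-.194+j))**2),i,j) for i in np.arange(-.006,.007,.003) for j in np.arange(-.006,.007,.003))
    print(round(v,2),best)
E
```

```text
top B
 -4  -4   0  -1   0   0   0   0   0  -1  -1   0   2   2   3   4   3   2   2   1   3   3   3 -10 -12 -11 -10 -10
  2   2   3   2   1   2   1   1   2   1   0   1   0   1   2   1   0   2   1   0   1   1   3 -11 -10 -10 -11 -11
  2   1   1   1   2   0  -1  -4  -3  -4  -6  -5  -5  -4  -2   0   0   0   1   1   1   0   4  -6 -11 -12 -11 -11
  0   0   2   0  -2  -6  -6  -6  -6  -7  -6  -6  -6  -6  -4  -5  -1   0   0   0   0   1   2  -7 -11 -11 -12 -12
  1   1  -1  -5  -3  -4  -4  -5  -4  -4  -4  -5  -4  -4  -3  -3  -2  -4  -2   0   2   1   1  -6 -11 -11 -10 -11
  1   0  -5  -6  -5  -6  -6 -10  -9  -9  -9 -11 -11 -10  -9  -9  -8  -8  -8  -4   0   0   2  -2 -11 -11 -11 -11
 -1  -5  -4  -3  -4  -6  -7  -3  22  50  59  57  59  52  21  -2  -3  -4  -5  -7  -3   0   2  -4 -11 -12 -10 -11
 -6  -6  -5  -5  -7  -7  17  48  55  52  50  49  51  53  53  36  31  -1  -9  -6   6   0  -1  -3 -10 -12 -10 -11
 -6  -5  -7  -8  -9  15  47  53  50  49  47  49  49  49  35  30  33  37  49  51  54  32   5  -5 -10 -11 -11 -10
 -6  -5  -5  -8   9  47  54  50  49  35  31  40  43  48  47  48  51  53  49  49  51  4
[... 1806 characters left out ...]
-11 -12 -12
0.9 (np.float64(86.31891604190696), np.float64(-0.006), np.float64(0.003000000000000001))
1.0 (np.float64(86.37717248173777), np.float64(-0.006), np.float64(0.006))
1.1 (np.float64(75.2782682141484), np.float64(-0.006), np.float64(0.006))
1.2 (np.float64(67.1739852460592), np.float64(-0.003), np.float64(0.006))
1.3 (np.float64(59.894636918492886), np.float64(-0.003), np.float64(0.006))
1.4 (np.float64(59.39313941753172), np.float64(-0.003), np.float64(0.006))
1.5 (np.float64(61.630872981545565), np.float64(-0.003), np.float64(0.006))
1.6 (np.float64(66.4554462226067), np.float64(-0.003), np.float64(0.006))
1.7 (np.float64(73.18156886774318), np.float64(-0.006), np.float64(0.006))
```

The bar measures about 1.4 rad from its edges in the top view, and the side view fits best at 1.4, so it's at the stop. Handing in.

```bash
python3 -c "
from h import *;print(arm.job_done(), telemetry.get_state()['t'])"
```

```text
the job is handed in; nothing more can be done
the job is handed in; nothing more can be done
```

The job is handed in at about 38 s of the 69 s allowed. I stood the green bottle in the small blue tray, turned the rack level, turned the knob to its stop, then pushed the hood shut.

**Problems on the way**
- The reported tool point lay about 37 mm beyond the real fingertips. My first grasp therefore closed on the bottle's cap only. I released it, measured the error by touching the table with about 30 N, and regrasped properly.
- On the first push at the rack, the fingers slid off the outer edge of the tab with about 22 N sideways. A second press from further in brought it level.
- There was a brief unexplained 6 N upward force while regrasping the bottle. The tall bottle still stands where it was.

**Last checks**
- **Bottle:** it stands upright in the tray, seen from both cameras.
- **Rack:** the tab's position matched level before locking, and the lenses look flat through the hood.
- **Knob:** the bar measured about 1.4 rad in both views, and it resisted with a firm moment at the stop.
- **Hood:** it took 29 N with no further movement and sits against the bulkhead, with the fin within about 2 mm of its shut position.
- **Catch:** it appears to be home, but the click was not sensed directly. I infer it from the force and position.
- **Bystanders:** the tall bottle and lens case look unmoved in the last picture. The swab box matches its start position in the top view.
- **Readings that disagreed:** some last network readings were clearly wrong and I set them aside (side view: swab box and knob; top view: lens case).

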